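# Jack up the suspension arm and hold it

### The arm

A 6-joint arm with a two-finger parallel gripper is mounted at the origin on the work surface. World frame = base frame: x ahead of the robot, y to its left, z up, the work surface at z = 0. Lengths are in m, angles in rad, forces in N, time in s.
With the tool pointing down it reaches from about 0.25 to 0.775 m from the base axis. Payload 4 kg.
Tool frame: the origin (TCP) lies at the centre of the arm's flange, where the gripper is bolted on; the fingertips stand 199 mm ahead of it and the grasp point (between the pads) lies 180 mm ahead of it (robot.tcp_to_tips is the z of the fingertips in the tool frame, in m); z points along the fingers, y is the line along which they close (so a half turn about z gives the same grasp; the last joint's range is limited). The gripper opens to 94 mm and grips with 3 to 60 N. Pads are 16 mm wide; open, the fingers measure 119 mm over their backs; the gripper's body (75 mm by 177 mm) begins 78 mm behind the grasp point.
Start: joints at [-1.34, 0.087, 1.371, -0, 1.684, -0.103], TCP at [0.18, -0.52, 0.405] pointing down, gripper open.
Joint ranges: [-3.1, 3.1], [-0.76, 2.03], [0.27, 2.55], [-1.08, 4.22], [0.17, 2.65], [-2.57, 2.57]. Speed limits (rad/s): [2.79, 2.79, 3.14, 3.14, 3.14, 3.14].

### API

Orientations are given as [roll, pitch, yaw] about the fixed x, y, z axes, in that order (R = Rz(yaw) Ry(pitch) Rx(roll)).
In Python, from bench import robot gives the robot as it stands.
- The arm moves only by the tool play_rows, never from a script. Its arguments are lists of equal length, an entry for each row: "translation": the shift along the tool's x, y, z scaled (see below), a list of three; "twist": the turn, a rotation vector about the tool's x, y, z scaled (see below), a list of three; "gripper": the opening, from -1 (shut) to 1 (fully open). A call has 1 to 8 rows; each row shifts and turns the commanded pose from where the row before left it, along the tool's axes as they then stand; what a row does not reach is not made up. The controller multiplies each number of a shift by 0.04 m and each number of a turn by 0.1 rad. A row lasts 1/10 s, in which the tool goes at most 50 mm and 8.59 degrees, less where a joint would pass 70% of its speed; a pose out of reach is approached as far as the arm can. A call with a number of a shift or a turn outside -1 to 1 is refused whole. A call with a gripper value outside its range is refused whole. The fingers move at their own pace and stop on an object; the grip force is fixed at half the most. Time passes only in rows, so rows that do not move let the fingers close. It gives the time, the measured TCP pose, the force, the opening and the grip force at its end, in the units of the state.
- robot.get_obs(): the state, without advancing time (a new reading comes with each control period).
- robot.snapshot(name): name is "scene" or "top"; returns the picture (480x640x3 uint8, red, green, blue); there is no depth.
- robot.camera_model(name): a dict with "camera_matrix" (3x3 intrinsics, pixels), "rvec" (rotation vector, rad) and "tvec" (3), from world to camera coordinates, as OpenCV has them. Camera axes: x right, y down, z forward; pixel columns grow to the right and rows downward; lengths in m; the calibration is good to about 2 mm. A picture is of the moment at which its call begins. camera_model takes no time and is no camera call.
- robot.close_job(): hands the job in; it is judged then, once.
Trained networks look in the newest picture that a camera, given by its name, has taken for a name from the list of things; names that differ only in an ending like _2 or _b are one class to them, and where a whole thing is asked for, a point or a joint stands for the part that bears it (a point fixed in the world has none). Each returns a list of dicts, best first, with "score" (0 to 1); they miss things now and then, are a little off and sometimes report something else, mostly with a low value. They report only what shows in the picture. A call takes as long as a camera call.
- robot.recognise(name, camera): "centre" ([x, y, z] in m, in world coordinates, good to about 4 mm: the middle of the surface that is visible of it).
- robot.spot_point(name, camera): "centre" ([x, y, z] in m, in world coordinates, good to about 4 mm: a listed point, or the origin of a listed thing).
The state is a dict: "time": time; "joint_positions": joint angles; "qvel": joint speeds; "joint_torque": joint torques, N m; "tool_pos": TCP position; "ee_rot": TCP orientation; "wrist_force": force on the tool from outside, world axes, zero at the start; "wrist_torque": the same for the moment, N m; "width": finger opening in m; "finger_force": force on a finger pad.
Only numpy, scipy, OpenCV 4.12 (cv2) and the standard library are available. Lean on these libraries where they do the work, as an engineer would, in place of code of your own. Each camera call takes 0.05 s, during which the arm holds its last target. There are 200 camera calls.

### The job

Stand the small bench jack so that its round saddle is centred under the lift point of the suspension arm, the domed boss below the stud and nut at the arm's free end. Pump the jack's handle fully down once as a trial lift, let it spring all the way back up so that the arm settles, then push it fully down again and finish while still holding the handle down, the arm carried by the jack alone. Leave the other things on the bench where they are.

Things in the scene. Friction and masses are not known exactly. Their poses are not given: they have to be found in the camera images.
- jack: loose aluminium lever jack, 0.9 kg. Origin: underside of base plate; x towards the saddle, handle at -x. Base plate 270 long (x -140 to 130), 80 wide, 10 thick. Grip its upright rib (32 thick in y, x -55 to 20, z 10 to 76) near x = -18, closing along y; balance point near x = 9. Saddle tube 54 diameter at x = 90, z 10 to 68; an 18-wide web, to z 40, joins it to the rib. May be slid or carried.
- saddle: flat round steel saddle of the jack, 50 diameter, 12 thick; origin at the centre of its top face, at jack x = 90, y = 0, z = 95 with the handle up. It rises straight up as the handle goes down: 53 mm per rad of handle, 32 mm in all.
- handle_bar: the jack's pump handle: steel bar that ends in a 44 x 44 black rubber pad, 14 thick. Origin at its pivot, jack x = -65, y = 0, z = 58; it runs 107 from there along its own -x. At joint 0 it slopes up at 0.5 rad away from the saddle, at 0.6 it slopes down at 0.1 rad.
- handle_pad (a point): centre of the top face of the rubber pad of the pump handle, where to push: 85 from the pivot along the handle and 7 above its centre line (about 110 above the bench when up, 56 when down).
- pump_handle (a joint): angle of the pump handle, rad: 0 fully up (at rest), 0.6 fully down on its stop. A spring returns it; pushing at the pad takes about 3 to 5 N free and about 9 to 13 N under the arm's load. It does not latch: it rises again, and the saddle sinks, when let go.
- rig: fixed fixture that carries the suspension arm. Origin on the bench right below the lift point; the arm runs from there along the rig's +y to its pivot axis (parallel to x, 300 away, 145 high) between uprights 177 high on a foot 270 (x) by 130 (y), y 260 to 390. The -x side of the lift point is open: the jack fits in with its x axis along the rig's x.
- lift_point (a point): the lift point: lowest point of a steel dome (radius 22) under the round boss (58 diameter) at the free end of the suspension arm; on top of the boss, right above, stands a 16-diameter stud with nut, to 202 above the bench. 107 above the bench at rest, so the lowered saddle passes 12 below it; 127 with the jack fully pumped.
- swing_arm: dark steel A-shaped suspension arm, hinged at the rig: two legs 26 wide, 134 to 156 above the bench, spread from the boss to the pivots. Origin on the pivot axis, midway; the boss lies 300 along its -y. It hangs level on a stop and only swings up; its weight puts about 7 to 13 N on the saddle.
- socket: bystander: deep steel socket standing upright, 32 diameter, 65 high; origin at its foot
- wrench: bystander: flat steel wrench lying beside the arm; origin at its middle, below
- screwdriver: bystander: screwdriver lying on the bench; origin at its middle, below
- grease_jar: bystander: jar, 68 diameter, 85 high; origin at its foot
- bearing: bystander: steel bearing ring lying flat, 72 diameter, 22 high; origin at its foot
- mallet: bystander: hammer lying on the bench; origin at its middle, below
- oil_can: bystander: aluminium can, 60 diameter, 110 high; origin at its foot

How it is judged:
By the outcome, as a careful person would: the job done as asked, in the order asked, and still so for the second after the job is handed in, while the arm keeps its last pose, push and grip.
It also fails if it takes over 58 s, if anything falls off the work surface, if the arm or the gripper's body presses on something with over 40 N, if the wrist force passes 120 N, or if a joint passes its speed limit or range.

## Working session

There is one attempt and no reset: what is moved stays moved. The work goes in short steps, Python scripts to look and compute and a tool call to move; the robot and the scene stay as the last step left them, time stands still between calls to the robot, and variables do not carry over. Pictures are saved under pics/ and viewed, at most 10 in all, crops included, and the job is handed in when it is done.

Besides the shell and the picture viewer there is one more tool, called after "Call:" as name(argument=value, ...) on one line, values as JSON. play_rows: Moves the arm, as the interface text tells. Its arguments: {"type":"object","properties":{"translation":{"type":"array","items":{"type":"array","items":{"type":"number","minimum":-1,"maximum":1}}},"twist":{"type":"array","items":{"type":"array","items":{"type":"number","minimum":-1,"maximum":1}}},"gripper":{"type":"array","items":{"type":"number"}}},"required":["translation","twist","gripper"]}

```bash
mkdir -p pics; ls; python3 - <<'E'
from bench import robot
import cv2
for c in("scene","top"):
    cv2.imwrite(f"pics/{c}0.png",robot.snapshot(c)[...,::-1])
import numpy as np
for c in("scene","top"):
    for n in("jack","saddle","handle_bar","handle_pad","rig","lift_point","swing_arm","socket","wrench","screwdriver","grease_jar","bearing","mallet","oil_can"):
        r=robot.spot_point(n,c)
        print(c,n,[(np.round(q["centre"],3).tolist(),round(q["score"],2)) for q in r[:2]])
o=robot.get_obs();print(o)
E
```

```text
pics
scene jack [([0.485, -0.267, -0.002], 0.61)]
scene saddle [([0.572, -0.238, 0.098], 0.59)]
scene handle_bar []
scene handle_pad [([0.359, -0.298, 0.104], 0.67)]
scene rig []
scene lift_point [([0.674, -0.021, 0.106], 0.87), ([0.356, -0.3, 0.105], 0.31)]
scene swing_arm [([0.355, 0.386, 0.0], 0.25)]
scene socket [([0.751, -0.16, 0.002], 0.86)]
scene wrench [([0.444, 0.41, 0.001], 0.74), ([0.505, 0.159, 0.0], 0.67)]
scene screwdriver [([0.353, 0.384, -0.002], 0.76)]
scene grease_jar [([0.662, -0.364, 0.0], 0.84)]
scene bearing [([0.433, -0.424, 0.002], 0.66)]
scene mallet [([0.601, -0.503, 0.003], 0.81)]
scene oil_can [([0.44, 0.412, -0.001], 0.58)]
top jack [([0.485, -0.257, 0.002], 0.6)]
top saddle [([0.574, -0.24, 0.095], 0.67)]
top handle_bar [([0.428, -0.284, 0.056], 0.7)]
top handle_pad [([0.357, -0.298, 0.104], 0.81)]
top rig [([0.676, -0.023, -0.008], 0.84), ([0.429, -0.284, 0.056], 0.64)]
top lift_point [([0.674, -0.023, 0.108], 0.63)]
top swing_arm []
top socket [([0.752, -0.155, 0.004], 0.38)]
top wrench [([0.509, 0.16, -0.004], 0.78)]
top screwdriver [([0.355, 0.386, 0
[... 212 characters left out ...]
joint_positions': array([-1.34008284e+00,  8.72585840e-02,  1.37069692e+00, -1.33910593e-05,
        1.68358062e+00, -1.03079233e-01]), 'qvel': array([ 1.17440202e-03,  1.63518304e-03, -4.61515876e-04, -8.72239153e-04,
       -3.65276860e-05,  1.31859627e-03]), 'joint_torque': array([-4.63541141e-05, -3.40032291e+01, -3.02590978e+01,  7.16797588e-02,
        2.36347091e-02, -1.10380910e-05]), 'tool_pos': array([ 0.18020449, -0.51965974,  0.40467539]), 'ee_rot': array([3.14153779e+00, 1.90519651e-05, 3.33791215e-01]), 'wrist_force': array([-0.05170222, -0.35216084,  0.54338818]), 'wrist_torque': array([ 0.01708304, -0.01376395, -0.00995044]), 'finger_force': 0.0, 'width': 0.09392641254399818}
```

View pics/top0.png

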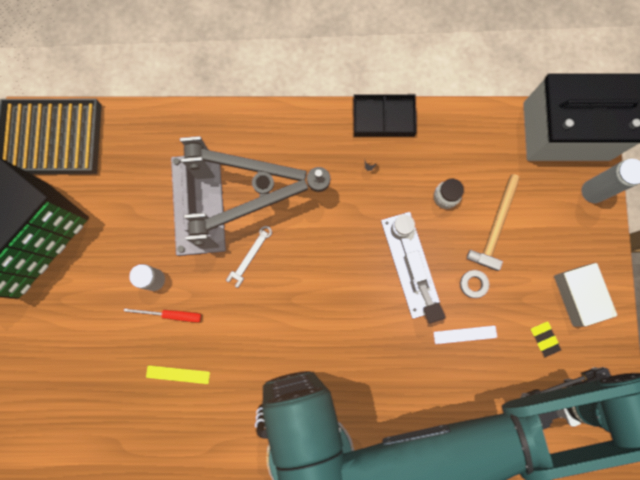

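View pics/scene0.png

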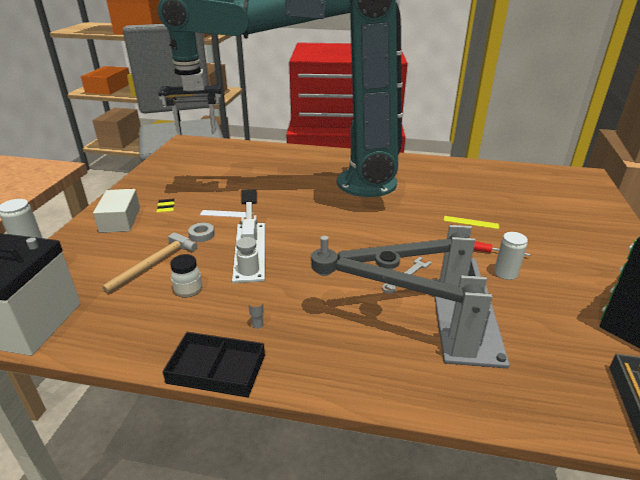

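Top view: jack base spans about (383,217) to (440,318) with the saddle at (403,227). The boss is at (318,178) and the rig foot at about (175–227, 155–255). I'll crop closer for the yaws.

```bash
cat > h.py <<'E'
import numpy as np,cv2
from bench import robot
def ray(c,px,z):
    m=robot.camera_model(c);K=np.array(m["camera_matrix"]);R=cv2.Rodrigues(np.array(m["rvec"]))[0];t=np.array(m["tvec"]).ravel()
    d=R.T@np.linalg.inv(K)@[px[0],px[1],1];o=-R.T@t
    return (o+d*(z-o[2])/d[2])[:2]
def proj(c,P):
    m=robot.camera_model(c)
    return cv2.projectPoints(np.array(P,float).reshape(-1,1,3),np.array(m["rvec"]),np.array(m["tvec"]),np.array(m["camera_matrix"]),None)[0][:,0]
E
python3 - <<'E'
import cv2,numpy as np
a=cv2.imread("pics/top0.png")
b=cv2.resize(a[195:335,360:460],None,fx=4,fy=4,interpolation=cv2.INTER_CUBIC)
c=cv2.resize(a[130:270,160:340],None,fx=2.2,fy=4,interpolation=cv2.INTER_CUBIC)
cv2.imwrite("pics/crop.png",np.hstack([b,c]))
E
```

```text
(no output)
```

View pics/crop.png

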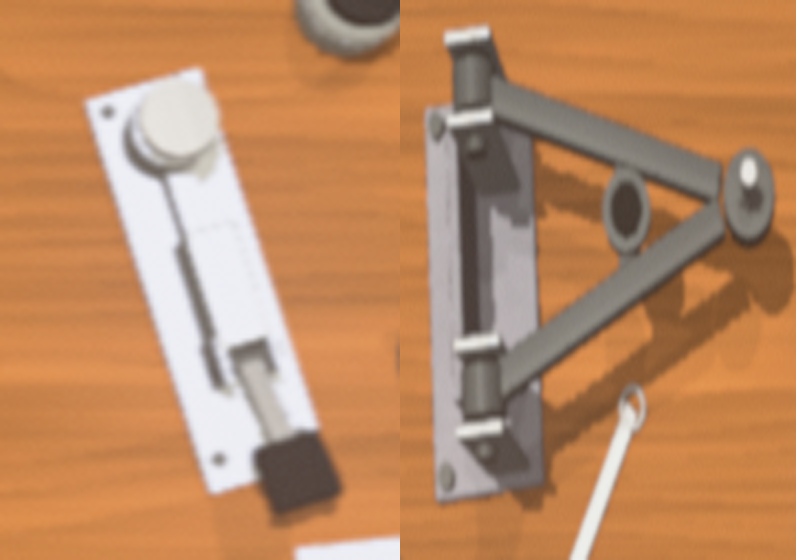

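The left crop shows the jack plate corners at (87,100), (203,68) and (210,493). In the right crop the foot corners are at (427,107), (437,502) and (543,485), and the stud tip is near (748,165).

```bash
python3 - <<'E'
from h import *
J=lambda u,v,z:ray("top",(u/4+360,v/4+195),z)
G=lambda u,v,z:ray("top",((u-400)/2.2+160,v/4+130),z)
fl,fr,rl=J(87,100,.01),J(203,68,.01),J(210,493,.01)
print(fl,fr,rl,np.linalg.norm(fl-rl),np.linalg.norm(fl-fr)); d=fl-rl;e=fl-fr
y=np.arctan2(d[1],d[0]);print("jyaw",y,np.arctan2(-e[0],e[1]))
print("saddle",J(180,115,.095))
u=np.array([np.cos(y),np.sin(y)]);print("origin",(fr+rl)/2+u*.005)
a,b,c=G(427,107,.012),G(437,502,.012),G(543,485,.012)
d=a-b;print("rig",a,b,c,np.linalg.norm(d),"yaw",np.arctan2(d[1],d[0]))
d=G(469,35,.177)-G(481,430,.177);print("yaw",np.arctan2(d[1],d[0]),"pivotmid",(G(469,35,.177)+G(481,430,.177))/2)
print("stud",G(748,163,.202))
E
```

```text
[ 0.60145812 -0.19125448] [ 0.62313768 -0.2689626 ] [ 0.34277557 -0.26617249] 0.2693127703487904 0.0806756177335849
jyaw 0.281901067880306 0.27206916150790433
saddle [ 0.57541763 -0.23999948]
origin [ 0.48775926 -0.26617663]
rig [0.77554316 0.37260807] [0.50633002 0.34927809] [0.51753541 0.22297503] 0.27022213237337284 yaw 0.08644393418503145
yaw 0.08953602544975166 pivotmid [0.64828606 0.27221582]
stud [ 0.68196506 -0.02325358]
```

Call:
play_rows(translation=[[0,0,0],[0.87,-0.4,0],[0.87,-0.4,0],[0.87,-0.4,0],[0.87,-0.4,0],[0.87,-0.4,0],[0.87,-0.4,0],[0.87,-0.4,0]], twist=[[0,0,0.56],[0,0,0],[0,0,0],[0,0,0],[0,0,0],[0,0,0],[0,0,0],[0,0,0]], gripper=[1,1,1,1,1,1,1,1])

```text
time: 2.3
tool_pos: [0.3847, -0.3439, 0.4049]
ee_rot: [3.141, -0.0, 0.278]
wrist_force: [-0.3, -0.3, 0.4]
width: 0.0939
finger_force: 0.0
```

Call:
play_rows(translation=[[0.87,-0.4,0],[0.87,-0.4,0],[0.85,-0.4,0],[0,0,0],[0,0,0]], twist=[[0,0,0],[0,0,0],[0,0,0],[0,0,0],[0,0,0]], gripper=[1,1,1,1,1])

```text
time: 2.8
tool_pos: [0.4705, -0.2701, 0.4045]
ee_rot: [3.141, 0.001, 0.28]
wrist_force: [0.8, 1.1, 0.3]
width: 0.0938
finger_force: 0.0
```

Call:
play_rows(translation=[[0,0,0.7],[0,0,0.9],[0,0,0.9],[0,0,0.9],[0,0,0.7],[0,0,0.35],[0,0,0],[0,0,0]], twist=[[0,0,0],[0,0,0],[0,0,0],[0,0,0],[0,0,0],[0,0,0],[0,0,0],[0,0,0]], gripper=[1,1,1,1,1,1,1,1])

```text
time: 3.6
tool_pos: [0.4703, -0.2715, 0.228]
ee_rot: [3.14, -0.001, 0.277]
wrist_force: [-0.0, 0.7, -0.2]
width: 0.094
finger_force: 0.0
```

Call:
play_rows(translation=[[0,0,0],[0,0,0],[0,0,0],[0,0,0],[0,0,0],[0,0,0],[0,0,0],[0,0,0]], twist=[[0,0,0],[0,0,0],[0,0,0],[0,0,0],[0,0,0],[0,0,0],[0,0,0],[0,0,0]], gripper=[-1,-1,-1,-1,-1,-1,-1,-1])

```text
time: 4.4
tool_pos: [0.47, -0.2696, 0.2265]
ee_rot: [-3.137, 0.0, 0.278]
wrist_force: [-4.0, 9.3, 4.5]
width: 0.0336
finger_force: 4.0
```

Call:
play_rows(translation=[[0,0,0],[0,0,0],[0,0,0],[0,0,0],[0,0,0],[0.15,-0.3,0],[0.3,-0.55,0],[0.3,-0.55,0]], twist=[[0,0,0],[0,0,0.5],[0,0,0.5],[0,0,0.5],[0,0,0.4],[0,0,0],[0,0,0],[0,0,0]], gripper=[-1,-1,-1,-1,-1,-1,-1,-1])

```text
time: 5.2
tool_pos: [0.495, -0.2129, 0.2267]
ee_rot: [3.138, 0.001, 0.086]
wrist_force: [-2.2, -5.3, -0.2]
width: 0.0318
finger_force: 30.0
```

Call:
play_rows(translation=[[0.3,-0.55,0],[0.3,-0.55,0],[0.3,-0.55,0],[0.3,-0.55,0],[0.3,-0.55,0],[0.3,-0.55,0],[0.15,-0.3,0],[0,0,0]], twist=[[0,0,0],[0,0,0],[0,0,0],[0,0,0],[0,0,0],[0,0,0],[0,0,0],[0,0,0]], gripper=[-1,-1,-1,-1,-1,-1,-1,-1])

```text
time: 6.0
tool_pos: [0.5608, -0.0603, 0.2266]
ee_rot: [-3.14, -0.001, 0.09]
wrist_force: [2.5, 4.4, -0.0]
width: 0.0314
finger_force: 30.0
```

```bash
python3 - <<'E'
from h import *
for c in("scene","top"):
    cv2.imwrite(f"pics/{c}1.png",robot.snapshot(c)[...,::-1])
    for n in("jack","saddle","handle_pad","lift_point"):
        print(c,n,[(np.round(q["centre"],3).tolist(),round(q["score"],2)) for q in robot.spot_point(n,c)[:2]])
o=robot.get_obs();print(o["tool_pos"],o["ee_rot"],o["width"],o["wrist_force"],o["time"])
a=cv2.imread("pics/scene1.png");cv2.imwrite("pics/s1c.png",cv2.resize(a[170:320,210:410],None,fx=4,fy=4,interpolation=cv2.INTER_CUBIC))
E
```

```text
scene jack [([0.577, -0.058, -0.002], 0.77), ([0.751, -0.159, 0.002], 0.56)]
scene saddle [([0.667, -0.051, 0.098], 0.59)]
scene handle_pad [([0.749, -0.16, 0.002], 0.73)]
scene lift_point [([0.676, -0.019, 0.106], 0.74)]
top jack [([0.579, -0.055, 0.001], 0.95)]
top saddle [([0.667, -0.055, 0.096], 0.56)]
top handle_pad [([0.445, -0.07, 0.104], 0.48)]
top lift_point []
[ 0.56013096 -0.06194428  0.22656996] [-3.14083772e+00 -6.53704947e-05  8.73109182e-02] 0.03158050032215465 [ 0.88336145  4.39136561 -0.10683377] 6.5
```

View pics/s1c.png

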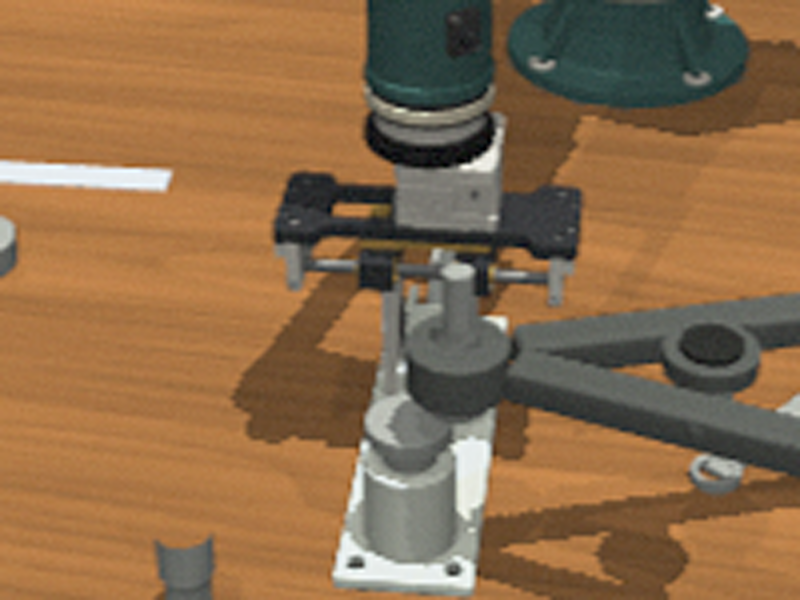

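The crop shows the saddle at (408,425), about 3 cm short of the dome above it at (458,360). The rest of the slide follows.

Call:
play_rows(translation=[[0.05,-0.15,0],[0.1,-0.3,0],[0.1,-0.28,0],[0,0,0],[0,0,0],[0,0,0]], twist=[[0,0,0],[0,0,0],[0,0,0],[0,0,0],[0,0,0],[0,0,0]], gripper=[-1,-1,-1,-1,-1,-1])

```text
time: 7.1
tool_pos: [0.5678, -0.0316, 0.2266]
ee_rot: [-3.141, -0.001, 0.088]
wrist_force: [3.2, 2.5, -2.5]
width: 0.0321
finger_force: 30.0
```

```bash
python3 - <<'E'
from h import *
for c in("scene","top"):
    cv2.imwrite(f"pics/{c}2.png",robot.snapshot(c)[...,::-1])
    for n in("jack","saddle","lift_point"):
        print(c,n,[(np.round(q["centre"],3).tolist(),round(q["score"],2)) for q in robot.spot_point(n,c)[:2]])
o=robot.get_obs();print(o["tool_pos"],o["ee_rot"],o["width"],o["wrist_force"],o["time"])
p=np.array([.675,-.0225,0]);t=np.r_[o["tool_pos"][:2]+.108*np.array([np.cos(o["ee_rot"][2]),np.sin(o["ee_rot"][2])]),0]
print("saddle est",t)
a=cv2.imread("pics/scene2.png")
a=cv2.resize(a[200:320,260:420],None,fx=5,fy=5,interpolation=cv2.INTER_CUBIC)
th=np.linspace(0,6.283,60)
circ=lambda q,z,r:np.c_[q[0]+r*np.cos(th),q[1]+r*np.sin(th),0*th+z]
for P,col in((circ(t,.095,.025),(0,0,255)),(circ(p,.156,.029),(0,255,0)),(circ(p,.202,.008),(0,255,0)),(circ(p,.129,.029),(0,255,0))):
    cv2.polylines(a,[((proj("scene",P)-[260,200]+.5)*5).astype(int).reshape(-1,1,2)],True,col,1)
cv2.imwrite("pics/s2c.png",a)
E
```

```text
scene jack [([0.585, -0.03, 0.001], 0.6), ([0.665, -0.361, -0.0], 0.34)]
scene saddle [([0.675, -0.024, 0.098], 0.77)]
scene lift_point [([0.676, -0.024, 0.105], 0.86)]
top jack [([0.586, -0.026, -0.0], 0.91)]
top saddle [([0.662, -0.361, -0.003], 0.7)]
top lift_point []
[ 0.56766955 -0.03173309  0.22656337] [-3.14116044e+00 -8.10188898e-05  8.80269136e-02] 0.03176689525322667 [ 3.08787841  2.39688261 -2.6013801 ] 7.5
saddle est [ 0.67525139 -0.02223846  0.        ]
```

View pics/s2c.png

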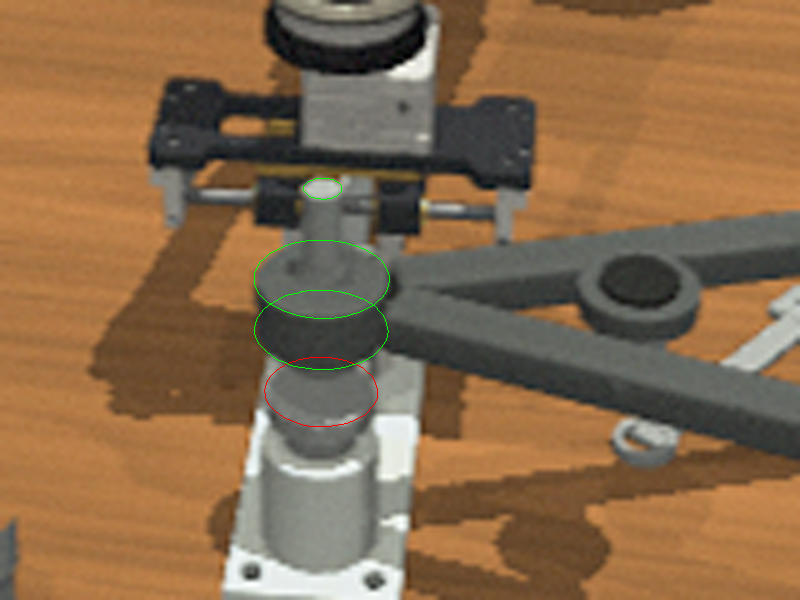

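The overlaid rings for boss and stud match the picture (boss at (322,280)). The red saddle ring at (320,392) lies on the saddle, so it is centred to about 2 mm. Next I release and go to the pad.

Call:
play_rows(translation=[[0,0,0],[0,0,0],[0,0,0],[0,0,0],[0,0,0],[0,0,-0.5],[0,0,-0.8],[0,0,-0.8]], twist=[[0,0,0],[0,0,0],[0,0,0],[0,0,0],[0,0,0],[0,0,0],[0,0,0],[0,0,0]], gripper=[0.5,0.5,0.5,0.5,0.5,0.5,0.5,0.5])

```text
time: 8.3
tool_pos: [0.5674, -0.0319, 0.3109]
ee_rot: [-3.141, 0.002, 0.088]
wrist_force: [0.3, -0.3, 0.5]
width: 0.071
finger_force: 0.0
```

Call:
play_rows(translation=[[0,0,-0.8],[0,0,-0.2],[-0.6,0,0],[-0.8,0,0],[-0.8,0,0],[-0.78,0,0],[0,0,0],[0,0,0]], twist=[[0,0,0],[0,0,0],[0,0,0],[0,0,0],[0,0,0],[0,0,0],[0,0,0],[0,0,0]], gripper=[0.5,-1,-1,-1,-1,-1,-1,-1])

```text
time: 9.1
tool_pos: [0.4485, -0.0424, 0.3499]
ee_rot: [-3.142, 0.0, 0.087]
wrist_force: [0.1, 0.5, 0.0]
width: 0.0178
finger_force: 0.0
```

```bash
python3 - <<'E'
from h import *
for c in("scene","top"):
    cv2.imwrite(f"pics/{c}3.png",robot.snapshot(c)[...,::-1])
    for n in("jack","saddle","handle_pad","lift_point"):
        print(c,n,[(np.round(q["centre"],3).tolist(),round(q["score"],2)) for q in robot.spot_point(n,c)[:2]])
o=robot.get_obs();print(o["tool_pos"],o["ee_rot"],o["width"],o["wrist_force"],o["time"])
E
```

```text
scene jack [([0.586, -0.028, 0.001], 0.91)]
scene saddle [([0.674, -0.024, 0.1], 0.82), ([0.505, 0.162, -0.0], 0.39)]
scene handle_pad [([0.451, -0.042, 0.105], 0.75)]
scene lift_point [([0.665, -0.364, -0.001], 0.41)]
top jack [([0.586, -0.026, 0.0], 0.76), ([0.351, 0.386, 0.0], 0.19)]
top saddle [([0.673, -0.024, 0.096], 0.49)]
top handle_pad [([0.45, -0.04, 0.106], 0.38)]
top lift_point [([0.676, -0.027, 0.108], 0.82), ([0.453, -0.04, 0.105], 0.18)]
[ 0.44919982 -0.04233745  0.35052438] [-3.14157928e+00  3.28145371e-04  8.79651799e-02] 0.0004158892540624507 [ 0.6439278   0.2181411  -0.27459733] 9.6
```

Call:
play_rows(translation=[[0,0,0.5],[0,0,0.45],[0,0,0.15],[-0.06,0,0.2],[-0.06,0,0.2],[-0.05,0,0.2],[-0.04,0,0.2],[-0.03,0,0.2]], twist=[[0,0,0],[0,0,0],[0,0,0],[0,0,0],[0,0,0],[0,0,0],[0,0,0],[0,0,0]], gripper=[-1,-1,-1,-1,-1,-1,-1,-1])

```text
time: 10.4
tool_pos: [0.439, -0.0434, 0.2689]
ee_rot: [3.141, 0.0, 0.088]
wrist_force: [-6.8, -0.0, 11.8]
width: 0.0003
finger_force: 5.8
```

Call:
play_rows(translation=[[-0.02,0,0.15],[0,0,0.1],[0,0,0.05],[0,0,0],[0,0,0]], twist=[[0,0,0],[0,0,0],[0,0,0],[0,0,0],[0,0,0]], gripper=[-1,-1,-1,-1,-1])

```text
time: 10.9
tool_pos: [0.4383, -0.0435, 0.257]
ee_rot: [3.141, 0.001, 0.088]
wrist_force: [-7.0, 0.6, 11.6]
width: 0.0001
finger_force: 6.4
```

Call:
play_rows(translation=[[-0.05,0,0.05],[-0.02,0,0.05],[0,0,0.03],[0,0,0],[0,0,0],[0,0,0]], twist=[[0,0,0],[0,0,0],[0,0,0],[0,0,0],[0,0,0],[0,0,0]], gripper=[-1,-1,-1,-1,-1,-1])

```text
time: 11.5
tool_pos: [0.4369, -0.0435, 0.2557]
ee_rot: [3.14, -0.007, 0.088]
wrist_force: [-8.3, 3.3, 25.4]
width: 0.0005
finger_force: 13.1
```

```bash
python3 - <<'E'
from h import *
cv2.imwrite(f"pics/scene4.png",robot.snapshot("scene")[...,::-1])
robot.snapshot("top")
for c in("scene","top"):
    for n in("jack","saddle","handle_pad","lift_point"):
        print(c,n,[(np.round(q["centre"],3).tolist(),round(q["score"],2)) for q in robot.spot_point(n,c)[:1]])
o=robot.get_obs();print(o["tool_pos"],o["ee_rot"],o["width"],o["wrist_force"],o["time"])
a=cv2.imread("pics/scene4.png")
a=cv2.resize(a[200:320,260:420],None,fx=5,fy=5,interpolation=cv2.INTER_CUBIC)
th=np.linspace(0,6.283,60);p=np.array([.675,-.0225])
circ=lambda q,z,r:np.c_[q[0]+r*np.cos(th),q[1]+r*np.sin(th),0*th+z]
for P,col in((circ(p,.127,.025),(0,0,255)),(circ(p,.176,.029),(0,255,0))):
    cv2.polylines(a,[((proj("scene",P)-[260,200]+.5)*5).astype(int).reshape(-1,1,2)],True,col,1)
cv2.imwrite("pics/s4c.png",a)
E
```

```text
scene jack [([0.585, -0.031, 0.002], 0.57)]
scene saddle [([0.673, -0.024, 0.129], 0.64)]
scene handle_pad [([0.509, 0.16, -0.001], 0.6)]
scene lift_point [([0.677, -0.026, 0.126], 0.76)]
top jack [([0.587, -0.028, -0.002], 0.78)]
top saddle [([0.675, -0.027, 0.126], 0.52)]
top handle_pad []
top lift_point [([0.673, -0.027, 0.125], 0.62)]
[ 0.43685852 -0.04355525  0.25568327] [ 3.14006414 -0.00655469  0.08805155] 0.0004517059276902119 [-7.37064013  2.000451   24.61984254] 12.0
```

View pics/s4c.png

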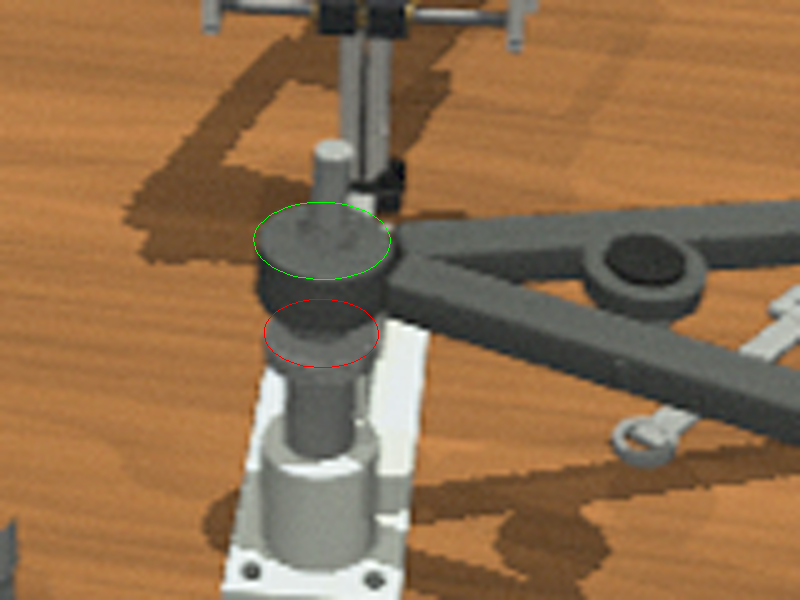

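The saddle and boss are both at the full-pump height, with rings at (322,333) and (322,240), and the stop force is 25 N. Now the full release.

Call:
play_rows(translation=[[0.02,0,-0.15],[0.04,0,-0.2],[0.06,0,-0.2],[0.06,0,-0.2],[0.06,0,-0.2],[0.05,0,-0.2],[0.04,0,-0.2],[0,0,-0.3]], twist=[[0,0,0],[0,0,0],[0,0,0],[0,0,0],[0,0,0],[0,0,0],[0,0,0],[0,0,0]], gripper=[-1,-1,-1,-1,-1,-1,-1,-1])

```text
time: 12.8
tool_pos: [0.4489, -0.0423, 0.3155]
ee_rot: [-3.141, 0.001, 0.088]
wrist_force: [0.9, 0.2, 0.0]
width: 0.0007
finger_force: 0.0
```

Call:
play_rows(translation=[[0,0,-0.4],[0,0,0],[0,0,0],[0,0,0],[0,0,0],[0,0,0],[0,0,0],[0,0,0]], twist=[[0,0,0],[0,0,0],[0,0,0],[0,0,0],[0,0,0],[0,0,0],[0,0,0],[0,0,0]], gripper=[-1,-1,-1,-1,-1,-1,-1,-1])

```text
time: 13.6
tool_pos: [0.4489, -0.0424, 0.3313]
ee_rot: [-3.142, 0.0, 0.088]
wrist_force: [0.0, -0.5, -0.4]
width: 0.0004
finger_force: 0.0
```

Call:
play_rows(translation=[[0,0,0],[0,0,0],[0,0,0],[0,0,0],[0,0,0],[0,0,0],[0,0,0],[0,0,0]], twist=[[0,0,0],[0,0,0],[0,0,0],[0,0,0],[0,0,0],[0,0,0],[0,0,0],[0,0,0]], gripper=[-1,-1,-1,-1,-1,-1,-1,-1])

```text
time: 14.4
tool_pos: [0.4489, -0.0424, 0.3315]
ee_rot: [3.141, -0.0, 0.088]
wrist_force: [0.1, -0.5, 0.5]
width: 0.0005
finger_force: 0.0
```

```bash
python3 - <<'E'
from h import *
cv2.imwrite(f"pics/scene5.png",robot.snapshot("scene")[...,::-1])
robot.snapshot("top")
for c in("scene","top"):
    for n in("jack","saddle","handle_pad","lift_point"):
        print(c,n,[(np.round(q["centre"],3).tolist(),round(q["score"],2)) for q in robot.spot_point(n,c)[:1]])
o=robot.get_obs();print(o["tool_pos"],o["ee_rot"],o["width"],o["wrist_force"],o["time"])
a=cv2.imread("pics/scene5.png")
a=cv2.resize(a[200:320,260:420],None,fx=5,fy=5,interpolation=cv2.INTER_CUBIC)
th=np.linspace(0,6.283,60);p=np.array([.675,-.0225])
circ=lambda q,z,r:np.c_[q[0]+r*np.cos(th),q[1]+r*np.sin(th),0*th+z]
for P,col in((circ(p,.095,.025),(0,0,255)),(circ(p,.156,.029),(0,255,0))):
    cv2.polylines(a,[((proj("scene",P)-[260,200]+.5)*5).astype(int).reshape(-1,1,2)],True,col,1)
cv2.imwrite("pics/s5c.png",a)
E
```

```text
scene jack [([0.586, -0.032, 0.002], 0.97)]
scene saddle [([0.677, -0.023, 0.099], 0.81)]
scene handle_pad [([0.452, -0.043, 0.106], 0.78)]
scene lift_point [([0.677, -0.022, 0.107], 0.94)]
top jack [([0.51, 0.158, -0.0], 0.7)]
top saddle [([0.672, -0.025, 0.096], 0.58)]
top handle_pad []
top lift_point [([0.676, -0.026, 0.106], 0.78)]
[ 0.44891964 -0.04235435  0.33146386] [ 3.14153111e+00 -1.17774508e-05  8.77968030e-02] 0.0004977705990582158 [ 0.96906796 -0.12543849  0.21611412] 14.9
```

View pics/s5c.png

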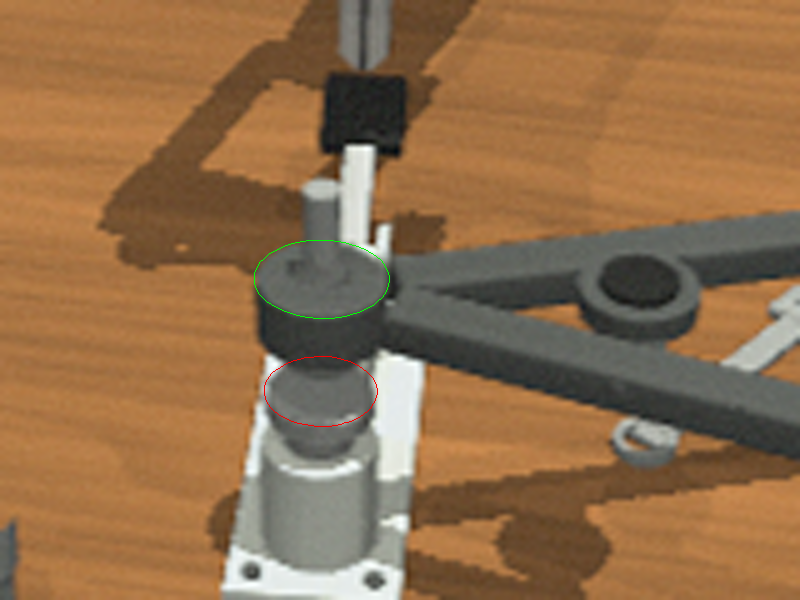

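The handle is fully up, the arm is at rest and the saddle is still on its ring. Second push:

Call:
play_rows(translation=[[0,0,0.4],[0,0,0.25],[-0.07,0,0.2],[-0.07,0,0.2],[-0.07,0,0.2],[-0.06,0,0.2],[-0.05,0,0.2],[-0.05,0,0.15]], twist=[[0,0,0],[0,0,0],[0,0,0],[0,0,0],[0,0,0],[0,0,0],[0,0,0],[0,0,0]], gripper=[-1,-1,-1,-1,-1,-1,-1,-1])

```text
time: 15.7
tool_pos: [0.4354, -0.0436, 0.262]
ee_rot: [3.141, -0.008, 0.088]
wrist_force: [3.1, 2.2, 12.4]
width: 0.0006
finger_force: 6.1
```

Call:
play_rows(translation=[[-0.02,0,0.1],[0,0,0.1],[0,0,0.05],[0,0,0],[0,0,0],[0,0,0],[0,0,0],[0,0,0]], twist=[[0,0,0],[0,0,0],[0,0,0],[0,0,0],[0,0,0],[0,0,0],[0,0,0],[0,0,0]], gripper=[-1,-1,-1,-1,-1,-1,-1,-1])

```text
time: 16.5
tool_pos: [0.4351, -0.0436, 0.2556]
ee_rot: [3.14, -0.01, 0.088]
wrist_force: [-4.7, 3.0, 24.0]
width: 0.0005
finger_force: 12.6
```

Call:
play_rows(translation=[[0,0,0],[0,0,0],[0,0,0],[0,0,0],[0,0,0],[0,0,0]], twist=[[0,0,0],[0,0,0],[0,0,0],[0,0,0],[0,0,0],[0,0,0]], gripper=[-1,-1,-1,-1,-1,-1])

```text
time: 17.1
tool_pos: [0.4351, -0.0436, 0.2556]
ee_rot: [3.14, -0.01, 0.088]
wrist_force: [-5.1, 3.1, 25.5]
width: 0.0001
finger_force: 12.6
```

```bash
python3 - <<'E'
from h import *
cv2.imwrite(f"pics/scene6.png",robot.snapshot("scene")[...,::-1])
robot.snapshot("top")
for c in("scene","top"):
    for n in("jack","saddle","lift_point"):
        print(c,n,[(np.round(q["centre"],3).tolist(),round(q["score"],2)) for q in robot.spot_point(n,c)[:1]])
o=robot.get_obs();print(o["tool_pos"],o["ee_rot"],o["wrist_force"],o["time"])
E
```

```text
scene jack [([0.585, -0.03, -0.002], 0.8)]
scene saddle [([0.676, -0.025, 0.131], 0.68)]
scene lift_point [([0.677, -0.024, 0.125], 0.83)]
top jack [([0.585, -0.025, 0.002], 0.59)]
top saddle [([0.676, -0.024, 0.128], 0.44)]
top lift_point [([0.585, -0.026, -0.001], 0.54)]
[ 0.43511103 -0.043602    0.25557207] [ 3.1403801  -0.00978857  0.08803885] [-4.34082534  2.56777387 25.37421139] 17.5
```

View pics/scene6.png

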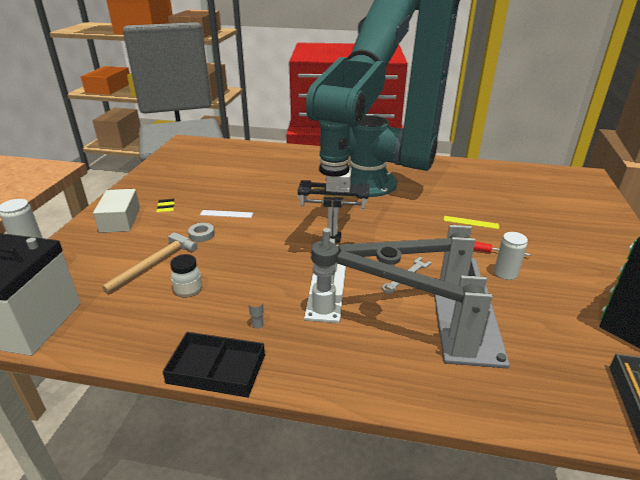

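The picture shows the boss at (324,255) lifted on the saddle, the handle held down, and the bystanders where they were. I'm handing it in.

```bash
python3 -c "
from bench import robot
print(robot.close_job())"
```

```text
the job is handed in; nothing more can be done
None
```

The job is handed in at about 17.5 s: the jack's saddle is centred under the lift point to about 2 mm, the trial pump and full release were done, and the handle is now held fully down with the arm carried by the jack and nothing else moved.

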